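# Quarter-turn check of a dished steel plate over the inspection light

### The arm

A 6-joint arm with a two-finger parallel gripper is mounted at the origin on the work surface. World frame = base frame: x ahead of the robot, y to its left, z up, the work surface at z = 0. Lengths are in m, angles in rad, forces in N, time in s.
With the tool pointing down it reaches from about 0.35 to 0.975 m from the base axis. Payload 4.9 kg.
Tool frame: the origin (TCP) lies on the centre line of the jaws, within the pads' length; the fingertips stand 14 mm ahead of it and the grasp point (between the pads) lies 5 mm behind it; z points along the fingers, y is the line along which they close (so a half turn about z gives the same grasp; the last joint's range is limited). The gripper opens to 85 mm and grips with 20 to 120 N. Pads are 22 mm wide; open, the fingers measure 114 mm over their backs; the gripper's body (76 mm by 85 mm) begins 54 mm behind the grasp point. The pads swing forward as they close: fully open they stand 13 mm farther back than shut.
Start: joints at [1.091, 0.053, 1.613, -0, 1.476, -0.119], TCP at [0.221, 0.585, 0.245] pointing down, gripper open.
Joint ranges: [-3.01, 3.01], [-1.01, 2.22], [0.06, 2.58], [-1.02, 4.17], [0.09, 2.62], [-3.14, 3.14]. Speed limits (rad/s): [2.57, 2.57, 3.14, 3.14, 3.14, 3.14].

### API

Orientations are given as a unit quaternion [w, x, y, z].
In Python, from plant import * gives the robot as it stands.
- The arm moves only by the tool send_rows, never from a script. Its argument "steps" is a list of rows, each an object with "translation": the shift along the tool's x, y, z in cm, a list of three; "delta_rot": the turn, a rotation vector about the tool's x, y, z in rad, a list of three; "jaw": the finger opening in cm, from 0 to 8.54. In form: [{"translation": [dx, dy, dz], "delta_rot": [rx, ry, rz], "jaw": jaw}, ...]. A call has exactly 8 rows; each row is the pose to reach, as a shift and turn from the pose commanded when the call began, along the tool's axes at that moment; what a row does not reach only later rows make up. A row lasts 1/10 s, in which the tool goes at most 50 mm and 8.59 degrees, less where a joint would pass 70% of its speed; a pose out of reach is approached as far as the arm can. A call with a gripper value outside its range is refused whole. The fingers move at their own pace and stop on an object; the grip force is fixed at half the most. Time passes only in rows, so rows that repeat a pose let the fingers close, or fill a call up. It gives the time, the measured TCP pose, the force, the opening and the grip force at its end, in the units of the state.
- state(): the state, without advancing time (a new reading comes with each control period).
- grab_frame(name): name is "scene" or "top" or "wrist"; returns a dict with "pixels" (480x640x3 uint8, blue, green, red), "range_z" (480x640 float32, m along the optical axis (not along the pixel's ray), 0 where there is no reading), "fx", "fy", "cx", "cy" (pixels), "rvec" (rotation vector, rad) and "tvec" (3), from world to camera coordinates, as OpenCV has them. Camera axes: x right, y down, z forward; pixel columns grow to the right and rows downward; lengths in m; the calibration is good to about 2 mm. A picture is of the moment at which its call begins.
- job_done(): hands the job in; it is judged then, once.
The state is a dict: "time": time; "joint_pos": joint angles; "joint_vel": joint speeds; "joint_efforts": joint torques, N m; "tool_pos": TCP position; "tool_rot": TCP orientation; "contact_force": force on the tool from outside, world axes, zero at the start; "ft_torque": the same for the moment, N m; "gripper_width": opening from 0.0 (shut) to 1.0 (fully open); "grasp_force": force on a finger pad.
Only numpy, scipy, OpenCV 4.12 (cv2) and the standard library are available. Lean on these libraries where they do the work, as an engineer would, in place of code of your own. Each camera call takes 0.05 s, during which the arm holds its last target. There are 200 camera calls.

### The job

Pinch the green grip of the dished steel plate gently (about 30 N from each finger, at most 50 N: it dents), lift the plate clear of its wooden rest, then give it a quarter turn (either way), keeping it level so that the loose orange ball stays in the middle. Carry it over the middle of the flat inspection light and finish holding it there, still and level, about 100 mm above the light, with the handle at right angles to how it lay on the rest; touch neither the ball nor the other things on the bench.

Things in the scene. Friction and masses are not known exactly. Their poses are not given: they have to be found in the camera images.
- dish: Polished steel dished plate, 185 mm across, rim 32 mm above its underside, 0.3 to 0.6 kg, on a round foot 80 mm across, 12 mm high. Origin: centre of the foot's underside; z up. A hoop handle of 7 mm rod spans it along its x axis: uprights at x = +88 and -88 mm, top 110 mm above the underside, with a green grip block in the middle.
- dish_grip (a point): Centre of the green flat-sided grip block, 112 mm straight above the centre of the plate's underside; same axes as the plate. Block 64 mm long (x), 14 mm thick (y), 26 mm high (99 to 125 mm above the underside). Grip it from above, fingers closing along y, at the middle of its length so that the plate hangs level. Below it is free space down to the ball.
- dish_center (a point): Centre of the plate's inside floor, 15 mm above its underside. The floor is flat to 14 mm from the centre, then rises about 7 degrees out to 50 mm and 17 degrees to the rim, so the ball rolls back to the middle when the plate is level and moves slowly.
- ball_center (a point): Centre of the loose orange ball, 32 mm across, 60 g, lying in the middle of the plate. It rolls very easily.
- rest: Plywood rest fixed to the bench: base 170 x 170 x 18 mm, two green marks on its x axis, a block with a 90 mm square recess. Origin: centre of its underside; z up. The foot stands on the recess floor 30 mm above the bench; the recess is 7 mm deep. At the start the handle (plate's x) lies along the rest's x axis; after the quarter turn along its y axis, either way round.
- light: Flat inspection light, fixed to the bench: black frame 180 x 180 mm, 17 mm high, with a bright white top. Origin: centre of its underside on the bench; z up. Its yaw does not matter.
- collar: Bystander: steel collar ring, 64 mm across, 30 mm high, lying on the bench near the robot, between rest and light. Origin: centre of its underside.
- rivet_bin: Bystander: open blue bin 110 x 80 x 45 mm with rivets, beyond the work. Origin: centre of its underside.
- polish: Bystander: grey jar 60 mm across, 110 mm high, white cap. Origin: centre of its underside.
- screwdriver: Bystander: green-handled screwdriver, 190 mm long, lying on the bench. Origin: about the middle of its length, on the bench.

How it is judged:
By the outcome, as a careful person would: the job done as asked, in the order asked, and still so for the second after the job is handed in, while the arm keeps its last pose, push and grip.
It also fails if it takes over 56 s, if anything falls off the work surface, if the arm or the gripper's body presses on something with over 40 N, if the wrist force passes 120 N, or if a joint passes its speed limit or range.

## Working session

There is one attempt and no reset: what is moved stays moved. The work goes in short steps, Python scripts to look and compute and a tool call to move; the robot and the scene stay as the last step left them, time stands still between calls to the robot, and variables do not carry over. Pictures are saved under pics/ and viewed, at most 10 in all, crops included, and the job is handed in when it is done.

Besides the shell and the picture viewer there is one more tool, called after "Call:" as a command line: name --argument value ..., lists and objects as JSON in quotes. send_rows: Moves the arm, as the interface text tells. Its arguments: {"type":"object","properties":{"steps":{"type":"array","items":{"type":"object","properties":{"translation":{"type":"array","items":{"type":"number"}},"delta_rot":{"type":"array","items":{"type":"number"}},"jaw":{"type":"number"}}}}},"required":["steps"]}

```bash
mkdir -p pics; cat > h.py <<'E'
from plant import *
import numpy as np, cv2
from scipy.spatial.transform import Rotation as R
def cloud(f):
    z=f["range_z"]; v,u=np.mgrid[:480,:640]
    pc=np.stack([(u-f["cx"])/f["fx"]*z,(v-f["cy"])/f["fy"]*z,z],-1)
    Rm=cv2.Rodrigues(np.array(f["rvec"],float))[0]
    return (pc-np.array(f["tvec"]).ravel())@Rm
def ray(f,u,v,h):
    Rm=cv2.Rodrigues(np.array(f["rvec"],float))[0]; c=-Rm.T@np.array(f["tvec"]).ravel()
    d=Rm.T@np.array([(u-f["cx"])/f["fx"],(v-f["cy"])/f["fy"],1]); return c+d*(h-c[2])/d[2]
E
python3 - <<'E'
from h import *
s=state(); print({k:np.round(v,3).tolist() for k,v in s.items()})
for n in("top","scene"):
    f=grab_frame(n); cv2.imwrite(f"pics/{n}0.png",f["pixels"]); np.savez(f"{n}0.npz",**f)
    print(n,f["fx"],f["cx"],f["cy"],-cv2.Rodrigues(np.array(f["rvec"],float))[0].T@np.array(f["tvec"]).ravel())
E
```

```text
{'time': 0.0, 'joint_pos': [1.091, 0.053, 1.614, -0.0, 1.476, -0.119], 'joint_vel': [0.001, -0.001, -0.002, 0.0, 0.001, -0.001], 'joint_efforts': [0.001, -39.369, -37.017, -0.0, 0.007, -0.0], 'tool_pos': [0.22, 0.584, 0.244], 'tool_rot': [-0.0, 0.179, 0.984, -0.001], 'contact_force': [0.549, -0.33, -0.23], 'ft_torque': [0.004, 0.011, 0.018], 'grasp_force': 0.0, 'gripper_width': 1.0}
top 578.5308218567948 315.566933473186 247.3539404848632 [ 0.40677758 -0.00692643  1.1131888 ]
scene 461.3282267191733 316.56935924256777 235.64965515938965 [1.11856084e+00 8.20271472e-04 7.09636230e-01]
```

View pics/top0.png

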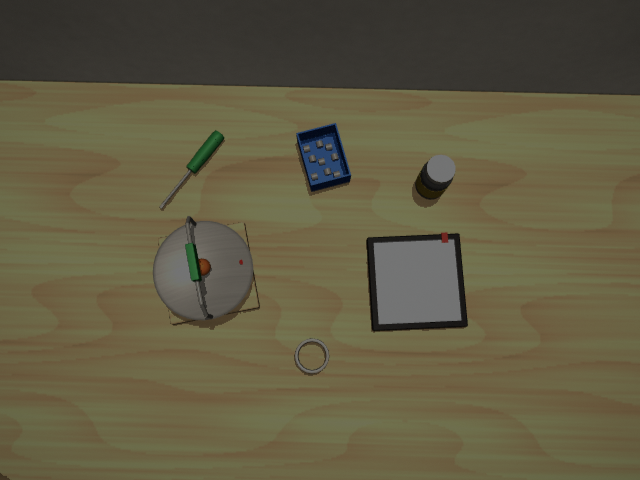

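View pics/scene0.png

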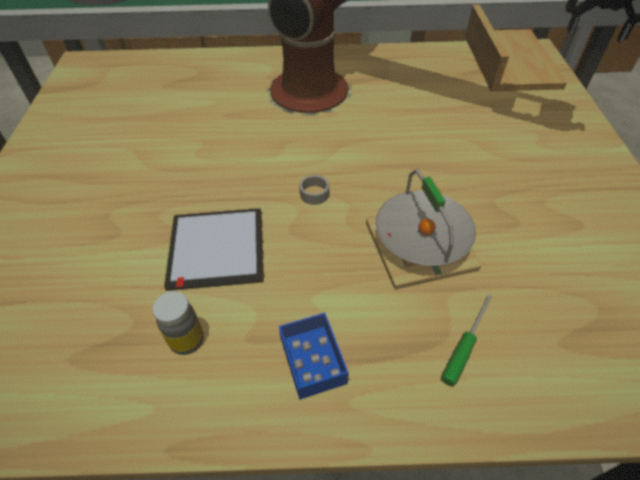

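The top view shows the dish at about (203,270) with its grip at (193,262) and the ball at (203,267). The light is at (416,282), the collar at (312,356), the bin at (323,157) and the jar at (435,175). The scene view shows the same layout, and the handle runs roughly along world x.

```bash
python3 - <<'E'
from h import *
for n in("top","scene"):
    f=dict(np.load(n+"0.npz")); P=cloud(f); hsv=cv2.cvtColor(f["pixels"],cv2.COLOR_BGR2HSV)
    g=cv2.inRange(hsv,(45,100,40),(85,255,255))>0
    roi=np.zeros_like(g)
    if n=="top": roi[235:290,175:215]=1
    else: roi[170:215,415:452]=1
    m=g&roi; Q=P[m]; Q=Q[(Q[:,2]>.1)&(Q[:,2]<.2)]
    print(n,"green",len(Q),np.percentile(Q[:,2],[2,50,90,98]))
    T=Q[Q[:,2]>.147]
    if len(T)>5:
        (c,sz,a)=cv2.minAreaRect((T[:,:2]*1000).astype(np.float32)); print("top face",c,sz,a,T.mean(0))
    v,u=np.nonzero(m); rr=np.array([ray(f,a,b,.155)[:2]*1000 for a,b in zip(u,v)],np.float32); print("ray155",cv2.minAreaRect(rr),rr.mean(0))
    # ball
    o=cv2.inRange(hsv,(4,150,80),(16,255,255)); k,l,st,ce=cv2.connectedComponentsWithStats(o)
    for i in range(1,k):
        if st[i,4]>40: print("orange",ce[i],st[i],ray(f,*ce[i],.061))
    # light white top
    w=cv2.inRange(hsv,(0,0,110),(180,40,255)); k,l,st,ce=cv2.connectedComponentsWithStats(w)
    for i in range(1,k):
        if st[i,4]>1500:
            vv,uu=np.nonzero(l==i); rr=np.array([ray(f,a,b,.017)[:2]*1000 for a,b in zip(uu,vv)],np.float32); print("white",ce[i],st[i,4],cv2.minAreaRect(rr))
    # dark frame
    d=cv2.inRange(hsv,(0,0,0),(180,255,45)); k,l,st,ce=cv2.connectedComponentsWithStats(d)
    for i in range(1,k):
        if 600<st[i,4]<8000:
            vv,uu=np.nonzero(l==i); rr=np.array([ray(f,a,b,.017)[:2]*1000 for a,b in zip(uu,vv)],np.float32); print("dark",ce[i],st[i,4],cv2.minAreaRect(rr))
    if n=="top":
        print("jar",ray(f,440,168,.11),"collar",ray(f,312,356,.03),"bin",ray(f,323,157,.045))
        print("rest corners",[ray(f,*p,.018)[:2].round(3) for p in((158,239),(246,223),(259,306),(172,324))])
        print("handle",ray(f,191,221,.11+.03)[:2],ray(f,207,317,.14)[:2])
E
```

```text
top green 289 [0.15124529 0.15512621 0.15756852 0.15899094]
top face (553.6461791992188, 208.6862030029297) (64.25230407714844, 13.616705894470215) 14.169998168945312 [0.55334923 0.20834946 0.15520075]
ray155 ((553.3031616210938, 208.3893280029297), (63.02688217163086, 13.061001777648926), 13.570539474487305) [553.31024 208.37068]
orange [203.76595745 265.32978723] [200 259   9  14  94] [0.56086805 0.20686395 0.061     ]
white [416.33806074 281.39941421] 6487 ((549.00390625, -191.33203125), (153.72378540039062, 154.62449645996094), 4.196999549865723)
dark [429.25493421 185.19243421] 608 ((742.778564453125, -219.62673950195312), (60.92745590209961, 65.3370132446289), 57.134403228759766)
dark [413.47952048 285.68381618] 2002 ((547.5896606445312, -189.98516845703125), (179.66690063476562, 180.2699432373047), 4.173284530639648)
jar [ 0.74302859 -0.21898105  0.11      ] collar [0.40242464 0.00330628 0.03      ] bin [ 0.78093989 -0.00708258  0.045     ]
rest corners [array([0.616, 0.307]), array([0.652, 0.139]), array([0.492, 0.106]), array([0.454, 0.268])]
handle [0.62595074 0.2177266 ] [
[... 859 characters left out ...]
214141845703)
white [214.79561043 245.9180874 ] 5103 ((549.8687744140625, -189.356689453125), (157.8685760498047, 157.3130645751953), 4.068849086761475)
dark [290.02859546  16.71068124] 1189 ((-398.17578125, -52.74775695800781), (272.8442077636719, 121.84708404541016), 6.398885726928711)
dark [604.78328173  11.15067079] 969 ((-347.8992919921875, 952.5791015625), (221.57530212402344, 304.3917541503906), 71.28919982910156)
dark [595.00117647  47.90117647] 850 ((-150.78512573242188, 840.3995971679688), (54.54445266723633, 352.3995056152344), 55.250816345214844)
dark [17.88430851 61.99867021] 752 ((-140.163330078125, -835.4265747070312), (349.7348937988281, 51.76922607421875), 33.48692321777344)
```

```bash
cat >> h.py <<'E'
def go(x,y,z,yaw_y):
    "shift (cm) in tool axes and turn about tool z to reach tool pos with tool-y heading yaw_y (deg), pointing down"
    s=state(); q=s["tool_rot"]; r=R.from_quat([q[1],q[2],q[3],q[0]])
    c,d=np.cos(np.radians(yaw_y)),np.sin(np.radians(yaw_y)); Y=np.array([c,d,0]);Z=np.array([0,0,-1.]); X=np.cross(Y,Z)
    rt=R.from_matrix(np.column_stack([X,Y,Z]))
    print("t",round(s["time"],2),"pos",np.round(s["tool_pos"],4),"w",round(s["gripper_width"],3),"gf",round(s["grasp_force"],1),"F",np.round(s["contact_force"],1),"q",np.round(s["joint_pos"],2))
    print("shift cm",np.round(r.inv().apply(np.array([x,y,z])-s["tool_pos"])*100,2),"rot",np.round((r.inv()*rt).as_rotvec(),4))
E
python3 -c "
from h import *
go(.5545,.2085,.215,103.3)"
```

```text
t 0.1 pos [0.2204 0.5843 0.2442] w 1.005 gf 0.0 F [-0.  -0.6  0.1] q [ 1.09  0.05  1.61 -0.    1.48 -0.12]
shift cm [-44.53 -23.36   2.95] rot [-0.0018 -0.0007 -0.593 ]
```

Call:
send_rows --steps '[{"translation": [-1.8, -0.9, 0], "delta_rot": [0, 0, -0.03], "jaw": 8.5}, {"translation": [-5, -2.6, 0], "delta_rot": [0, 0, -0.08], "jaw": 8.5}, {"translation": [-8.9, -4.7, 0], "delta_rot": [0, 0, -0.14], "jaw": 8.5}, {"translation": [-12.9, -6.8, 0], "delta_rot": [0, 0, -0.2], "jaw": 8.5}, {"translation": [-16.9, -8.9, 0], "delta_rot": [0, 0, -0.26], "jaw": 8.5}, {"translation": [-20.9, -11, 0], "delta_rot": [0, 0, -0.32], "jaw": 8.5}, {"translation": [-24.5, -12.9, 0], "delta_rot": [0, 0, -0.38], "jaw": 8.5}, {"translation": [-27, -14.2, 0], "delta_rot": [0, 0, -0.42], "jaw": 8.5}]'

```text
time: 0.9
tool_pos: [0.4243, 0.3544, 0.2448]
tool_rot: [-0.0, -0.03, 1.0, -0.0]
contact_force: [0.1, 0.1, 0.1]
gripper_width: 0.997
grasp_force: 0.0
```

```bash
python3 -c "
from h import *
go(.5545,.2085,.225,103.3)"
```

```text
t 0.9 pos [0.4243 0.3544 0.2448] w 0.997 gf 0.0 F [0.1 0.1 0.1] q [ 0.56 -0.12  1.78 -0.    1.48 -1.07]
shift cm [-12.13 -15.33   1.99] rot [-0.0007 -0.0004 -0.1728]
```

Call:
send_rows --steps '[{"translation": [-1.8, -2.3, 0.3], "delta_rot": [0, 0, -0.03], "jaw": 8.5}, {"translation": [-4.2, -5.3, 0.7], "delta_rot": [0, 0, -0.06], "jaw": 8.5}, {"translation": [-6.7, -8.5, 1.1], "delta_rot": [0, 0, -0.1], "jaw": 8.5}, {"translation": [-9, -11.4, 1.5], "delta_rot": [0, 0, -0.13], "jaw": 8.5}, {"translation": [-11, -13.9, 1.8], "delta_rot": [0, 0, -0.155], "jaw": 8.5}, {"translation": [-11.9, -15, 1.95], "delta_rot": [0, 0, -0.17], "jaw": 8.5}, {"translation": [-12.1, -15.3, 2], "delta_rot": [0, 0, -0.173], "jaw": 8.5}, {"translation": [-12.1, -15.3, 2], "delta_rot": [0, 0, -0.173], "jaw": 8.5}]'

```text
time: 1.7
tool_pos: [0.5527, 0.2108, 0.2247]
tool_rot: [-0.001, -0.115, 0.993, 0.0]
contact_force: [0.6, 0.4, 0.2]
gripper_width: 0.995
grasp_force: 0.0
```

```bash
python3 - <<'E'
from h import *
go(.5545,.2085,.137,103.3)
f=grab_frame("wrist"); cv2.imwrite("pics/w1.png",f["pixels"]); P=cloud(f)
hsv=cv2.cvtColor(f["pixels"],cv2.COLOR_BGR2HSV); g=cv2.inRange(hsv,(45,100,30),(85,255,255))
k,l,st,ce=cv2.connectedComponentsWithStats(g)
for i in range(1,k):
    if st[i,4]>200:
        Q=P[l==i]; print(st[i],np.percentile(Q[:,2],[5,50,95])); T=Q[(Q[:,2]>.149)&(Q[:,2]<.162)]
        if len(T)>50: print(cv2.minAreaRect((T[:,:2]*1000).astype(np.float32)),T.mean(0))
        v,u=np.nonzero((l==i)&(P[...,2]>.149)); 
        if len(u): rr=np.array([ray(f,a,b,.155)[:2]*1000 for a,b in zip(u,v)],np.float32); print("ray",cv2.minAreaRect(rr),rr.mean(0))
E
```

```text
t 1.7 pos [0.5527 0.2108 0.2247] w 0.995 gf 0.0 F [0.6 0.4 0.2] q [ 0.24 -0.01  1.71  0.    1.44 -1.56]
shift cm [-0.13 -0.27  8.77] rot [ 0.0003 -0.0012 -0.0009]
[ 300  204   23  106 2282] [0.15293638 0.15441804 0.15550662]
((555.406005859375, 209.60226440429688), (63.51363754272461, 12.940853118896484), 13.545262336730957) [0.55366421 0.20937489 0.15438307]
ray ((554.569580078125, 209.42178344726562), (63.62089920043945, 12.808924674987793), 13.555769920349121) [553.47296 209.33717]
[274 383  43  29 640] [0.01161449 0.0208852  0.2823292 ]
ray ((659.9867553710938, 222.92654418945312), (7.385204792022705, 24.807397842407227), 19.883380889892578) [661.8547  220.21529]
```

View pics/w1.png

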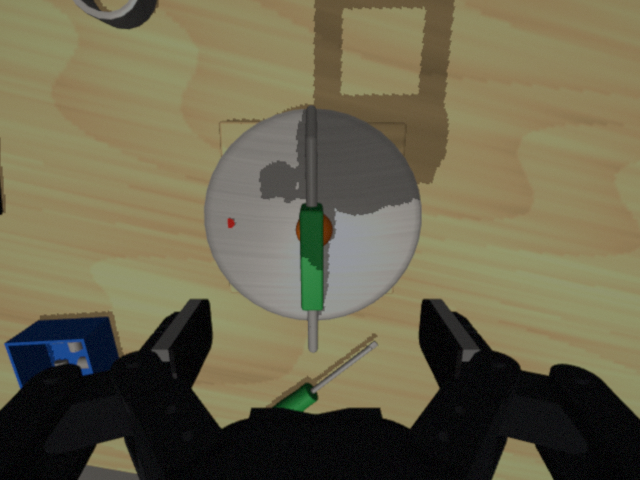

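The wrist view shows the grip at about (312,257), upright in the picture and midway between the fingers. The ball is behind it at (314,230).

Call:
send_rows --steps '[{"translation": [-0.1, -0.2, 0.6], "delta_rot": [0, 0, 0], "jaw": 6}, {"translation": [-0.1, -0.2, 1.5], "delta_rot": [0, 0, 0.001], "jaw": 5}, {"translation": [-0.1, -0.2, 2.7], "delta_rot": [0, 0, 0.002], "jaw": 5}, {"translation": [-0.1, -0.2, 4], "delta_rot": [0, 0, 0.002], "jaw": 5}, {"translation": [-0.1, -0.2, 5], "delta_rot": [0, 0, 0.002], "jaw": 5}, {"translation": [-0.1, -0.2, 5.5], "delta_rot": [0, 0, 0.002], "jaw": 5}, {"translation": [-0.1, -0.2, 5.5], "delta_rot": [0, 0, 0.002], "jaw": 5}, {"translation": [-0.1, -0.2, 5.5], "delta_rot": [0, 0, 0.002], "jaw": 5}]'

```text
time: 2.55
tool_pos: [0.5546, 0.2093, 0.1705]
tool_rot: [0.0, -0.115, 0.993, 0.0]
contact_force: [0.1, -0.5, 0.8]
gripper_width: 0.588
grasp_force: 0.0
```

```bash
python3 -c "
from h import *
go(.5545,.209,.137,103.5)"
```

```text
t 2.55 pos [0.5546 0.2093 0.1705] w 0.588 gf 0.0 F [ 0.1 -0.5  0.8] q [ 0.24  0.03  1.76 -0.    1.35 -1.57]
shift cm [ 0.02 -0.03  3.35] rot [-0.      0.0004 -0.0054]
```

Call:
send_rows --steps '[{"translation": [0, 0, 0.4], "delta_rot": [0, 0, -0.003], "jaw": 5}, {"translation": [0, 0, 1], "delta_rot": [0, 0, -0.004], "jaw": 5}, {"translation": [0, 0, 1.8], "delta_rot": [0, 0, -0.004], "jaw": 5}, {"translation": [0, 0, 2.6], "delta_rot": [0, 0, -0.004], "jaw": 4}, {"translation": [0, 0, 3.1], "delta_rot": [0, 0, -0.004], "jaw": 3}, {"translation": [0, 0, 3.3], "delta_rot": [0, 0, -0.004], "jaw": 2.4}, {"translation": [0, 0, 3.3], "delta_rot": [0, 0, -0.004], "jaw": 2}, {"translation": [0, 0, 3.3], "delta_rot": [0, 0, -0.004], "jaw": 2}]'

```text
time: 3.35
tool_pos: [0.5546, 0.2093, 0.1375]
tool_rot: [0.0, -0.117, 0.993, 0.0]
contact_force: [0.4, -0.5, -0.5]
gripper_width: 0.235
grasp_force: 0.0
```

```bash
python3 - <<'E'
from h import *
go(.5545,.209,.137,103.5)
f=grab_frame("wrist"); cv2.imwrite("pics/w2.png",f["pixels"])
E
```

```text
t 3.35 pos [0.5546 0.2093 0.1375] w 0.235 gf 0.0 F [ 0.4 -0.5 -0.5] q [ 0.24  0.07  1.78 -0.    1.29 -1.57]
shift cm [ 0.01 -0.03  0.05] rot [-0.      0.0004 -0.0014]
```

View pics/w2.png

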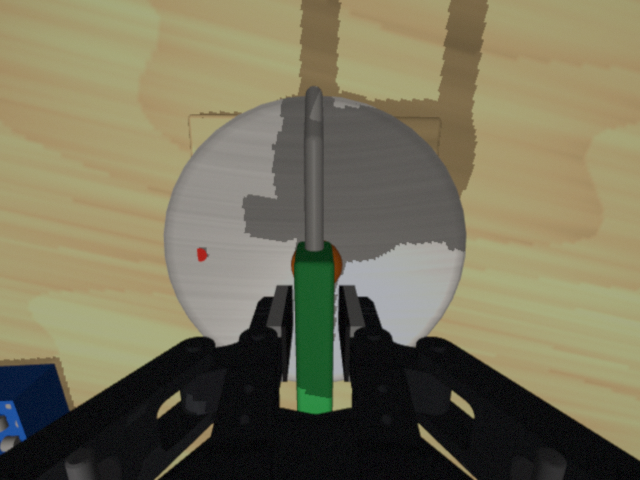

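The pads stand either side of the grip with even gaps: left pad edge at 290, grip from 297 to 333, right pad edge at 340. Next I close in small steps and watch the force.

Call:
send_rows --steps '[{"translation": [0, 0, 0], "delta_rot": [0, 0, 0], "jaw": 1.8}, {"translation": [0, 0, 0], "delta_rot": [0, 0, 0], "jaw": 1.7}, {"translation": [0, 0, 0], "delta_rot": [0, 0, 0], "jaw": 1.6}, {"translation": [0, 0, 0], "delta_rot": [0, 0, 0], "jaw": 1.5}, {"translation": [0, 0, 0], "delta_rot": [0, 0, 0], "jaw": 1.4}, {"translation": [0, 0, 0], "delta_rot": [0, 0, 0], "jaw": 1.4}, {"translation": [0, 0, 0], "delta_rot": [0, 0, 0], "jaw": 1.4}, {"translation": [0, 0, 0], "delta_rot": [0, 0, 0], "jaw": 1.4}]'

```text
time: 4.2
tool_pos: [0.5545, 0.2091, 0.1374]
tool_rot: [0.0, -0.117, 0.993, -0.0]
contact_force: [0.1, -1.8, 1.4]
gripper_width: 0.166
grasp_force: 1.4
```

Call:
send_rows --steps '[{"translation": [0, 0, 0], "delta_rot": [0, 0, 0], "jaw": 1.38}, {"translation": [0, 0, 0], "delta_rot": [0, 0, 0], "jaw": 1.37}, {"translation": [0, 0, 0], "delta_rot": [0, 0, 0], "jaw": 1.36}, {"translation": [0, 0, 0], "delta_rot": [0, 0, 0], "jaw": 1.35}, {"translation": [0, 0, 0], "delta_rot": [0, 0, 0], "jaw": 1.35}, {"translation": [0, 0, 0], "delta_rot": [0, 0, 0], "jaw": 1.35}, {"translation": [0, 0, 0], "delta_rot": [0, 0, 0], "jaw": 1.35}, {"translation": [0, 0, 0], "delta_rot": [0, 0, 0], "jaw": 1.35}]'

```text
time: 5.0
tool_pos: [0.5545, 0.2092, 0.1375]
tool_rot: [0.0, -0.117, 0.993, -0.0]
contact_force: [0.0, -3.8, 2.5]
gripper_width: 0.161
grasp_force: 14.4
```

Call:
send_rows --steps '[{"translation": [0, 0.01, 0], "delta_rot": [0, 0, 0], "jaw": 1.33}, {"translation": [0, 0.02, 0], "delta_rot": [0, 0, 0], "jaw": 1.32}, {"translation": [0, 0.02, 0], "delta_rot": [0, 0, 0], "jaw": 1.31}, {"translation": [0, 0.02, 0], "delta_rot": [0, 0, 0], "jaw": 1.3}, {"translation": [0, 0.02, 0], "delta_rot": [0, 0, 0], "jaw": 1.29}, {"translation": [0, 0.02, 0], "delta_rot": [0, 0, 0], "jaw": 1.29}, {"translation": [0, 0.02, 0], "delta_rot": [0, 0, 0], "jaw": 1.29}, {"translation": [0, 0.02, 0], "delta_rot": [0, 0, 0], "jaw": 1.29}]'

```text
time: 5.8
tool_pos: [0.5545, 0.2094, 0.1375]
tool_rot: [0.0, -0.117, 0.993, -0.0]
contact_force: [-0.5, -5.5, 5.2]
gripper_width: 0.158
grasp_force: 31.3
```

Call:
send_rows --steps '[{"translation": [0, -0.02, -0.03], "delta_rot": [0, 0, 0], "jaw": 1.29}, {"translation": [0, -0.02, -0.1], "delta_rot": [0, 0, 0], "jaw": 1.29}, {"translation": [0, -0.02, -0.2], "delta_rot": [0, 0, 0], "jaw": 1.29}, {"translation": [0, -0.02, -0.3], "delta_rot": [0, 0, 0], "jaw": 1.29}, {"translation": [0, -0.02, -0.4], "delta_rot": [0, 0, 0], "jaw": 1.29}, {"translation": [0, -0.02, -0.48], "delta_rot": [0, 0, 0], "jaw": 1.29}, {"translation": [0, -0.02, -0.5], "delta_rot": [0, 0, 0], "jaw": 1.29}, {"translation": [0, -0.02, -0.5], "delta_rot": [0, 0, 0], "jaw": 1.29}]'

```text
time: 6.6
tool_pos: [0.5543, 0.2093, 0.1422]
tool_rot: [-0.0, -0.117, 0.993, 0.0]
contact_force: [0.5, 0.4, -5.4]
gripper_width: 0.158
grasp_force: 30.7
```

```bash
cat >> h.py <<'E'
def ballchk(name,n="wrist"):
    f=grab_frame(n); cv2.imwrite(f"pics/{name}.png",f["pixels"]); hsv=cv2.cvtColor(f["pixels"],cv2.COLOR_BGR2HSV)
    s=state(); t=s["tool_pos"]; print("t",round(s["time"],2),"pos",np.round(t,4),"gf",round(s["grasp_force"],1),"F",np.round(s["contact_force"],1),"M",np.round(s["ft_torque"],2),"rot",np.round(s["tool_rot"],4))
    o=cv2.inRange(hsv,(4,150,30),(18,255,255)); k,l,st,ce=cv2.connectedComponentsWithStats(o)
    for i in range(1,k):
        if st[i,4]>40:
            print("ball",st[i],"minus tool (mm)",(ray(f,*(st[i,:2]+st[i,2:4]/2),t[2]-.1375+.061)-t)[:2]*1000)
    return f
E
python3 -c "
from h import *
ballchk('w3');ballchk('s3','scene')"
```

```text
t 6.65 pos [0.5544 0.2093 0.1423] gf 30.7 F [-0.2 -0.4 -5.3] M [-0.03  0.03 -0.03] rot [-0.     -0.1168  0.9932  0.    ]
ball [333 247   9  34 155] minus tool (mm) [ 2.73215138 15.41895935]
ball [292 251   5  26  69] minus tool (mm) [  8.85566706 -10.29056796]
t 6.7 pos [0.5543 0.2093 0.1423] gf 30.7 F [-0.6  0.6 -5.1] M [-0.04  0.03 -0.01] rot [-1.000e-04 -1.168e-01  9.932e-01  0.000e+00]
ball [429   0  14  19 110] minus tool (mm) [-870.96834404  190.04301827]
ball [484  11  20  27  76] minus tool (mm) [-764.95212805  339.89049456]
ball [437  12  47  35 383] minus tool (mm) [-739.79941081  235.66496273]
ball [475  30  12  11  49] minus tool (mm) [-701.49028119  285.33732867]
ball [466  34  13  19  51] minus tool (mm) [-657.58022398  250.3361587 ]
ball [420 218  15  15 186] minus tool (mm) [6.60887839 3.91281482]
```

Call:
send_rows --steps '[{"translation": [0, 0, -0.1], "delta_rot": [0, 0, 0], "jaw": 1.29}, {"translation": [0, 0, -0.3], "delta_rot": [0, 0, 0], "jaw": 1.29}, {"translation": [0, 0, -0.6], "delta_rot": [0, 0, 0], "jaw": 1.29}, {"translation": [0, 0, -1.0], "delta_rot": [0, 0, 0], "jaw": 1.29}, {"translation": [0, 0, -1.5], "delta_rot": [0, 0, 0], "jaw": 1.29}, {"translation": [0, 0, -2.0], "delta_rot": [0, 0, 0], "jaw": 1.29}, {"translation": [0, 0, -2.5], "delta_rot": [0, 0, 0], "jaw": 1.29}, {"translation": [0, 0, -3.0], "delta_rot": [0, 0, 0], "jaw": 1.29}]'

```text
time: 7.5
tool_pos: [0.5545, 0.2093, 0.1729]
tool_rot: [0.0, -0.117, 0.993, 0.0]
contact_force: [-0.5, -0.2, -4.5]
gripper_width: 0.165
grasp_force: 30.7
```

Call:
send_rows --steps '[{"translation": [0, 0, -0.5], "delta_rot": [0, 0, 0], "jaw": 1.29}, {"translation": [0, 0, -1.0], "delta_rot": [0, 0, 0], "jaw": 1.29}, {"translation": [0, 0, -1.5], "delta_rot": [0, 0, 0], "jaw": 1.29}, {"translation": [0, 0, -2.0], "delta_rot": [0, 0, 0], "jaw": 1.29}, {"translation": [0, 0, -2.5], "delta_rot": [0, 0, 0], "jaw": 1.29}, {"translation": [0, 0, -3.0], "delta_rot": [0, 0, 0], "jaw": 1.29}, {"translation": [0, 0, -3.5], "delta_rot": [0, 0, 0], "jaw": 1.29}, {"translation": [0, 0, -4.0], "delta_rot": [0, 0, 0], "jaw": 1.29}]'

```text
time: 8.3
tool_pos: [0.5544, 0.2093, 0.2127]
tool_rot: [-0.0, -0.117, 0.993, -0.0]
contact_force: [0.3, 0.2, -4.5]
gripper_width: 0.157
grasp_force: 30.7
```

Call:
send_rows --steps '[{"translation": [0, 0, -0.4], "delta_rot": [0, 0, 0], "jaw": 1.29}, {"translation": [0, 0, -0.7], "delta_rot": [0, 0, 0], "jaw": 1.29}, {"translation": [0, 0, -0.9], "delta_rot": [0, 0, 0], "jaw": 1.29}, {"translation": [0, 0, -1.05], "delta_rot": [0, 0, 0], "jaw": 1.29}, {"translation": [0, 0, -1.15], "delta_rot": [0, 0, 0], "jaw": 1.29}, {"translation": [0, 0, -1.2], "delta_rot": [0, 0, 0], "jaw": 1.29}, {"translation": [0, 0, -1.2], "delta_rot": [0, 0, 0], "jaw": 1.29}, {"translation": [0, 0, -1.2], "delta_rot": [0, 0, 0], "jaw": 1.29}]'

```text
time: 9.1
tool_pos: [0.5543, 0.2093, 0.2241]
tool_rot: [-0.0, -0.117, 0.993, -0.0]
contact_force: [-0.6, 0.7, -4.7]
gripper_width: 0.155
grasp_force: 30.7
```

```bash
python3 -c "
from h import *
go(.5545,.209,.2245,13.5)
ballchk('w4')
import time
a=cv2.imread('pics/w4.png');ballchk('s4','scene');b=cv2.imread('pics/s4.png')[100:300,300:560]
b=cv2.resize(b,None,fx=1.8,fy=1.8); a=cv2.resize(a,(320,240)); c=np.zeros((360,788,3),np.uint8); c[:240,:320]=a; c[:360,320:]=b; cv2.imwrite('pics/c4.png',c)"
```

```text
t 9.1 pos [0.5543 0.2093 0.2241] w 0.155 gf 30.7 F [-0.6  0.7 -4.7] q [ 0.24 -0.01  1.71 -0.    1.44 -1.57]
shift cm [-0.01 -0.03 -0.04] rot [-2.0000e-04 -2.0000e-04  1.5694e+00]
t 9.15 pos [0.5543 0.2093 0.2241] gf 30.7 F [ 0.2  0.5 -4.4] M [-0.   -0.    0.01] rot [-2.000e-04 -1.168e-01  9.932e-01 -0.000e+00]
ball [333 247   9  34 155] minus tool (mm) [ 2.76252018 15.37515611]
ball [292 251   5  26  69] minus tool (mm) [  8.88835548 -10.33615903]
t 9.2 pos [0.5543 0.2093 0.2242] gf 30.7 F [-0.1 -0.2 -4.2] M [-0.01  0.    0.01] rot [-1.000e-04 -1.168e-01  9.931e-01 -0.000e+00]
ball [427 185  17  17 221] minus tool (mm) [5.48718106 3.81790535]
```

View pics/c4.png

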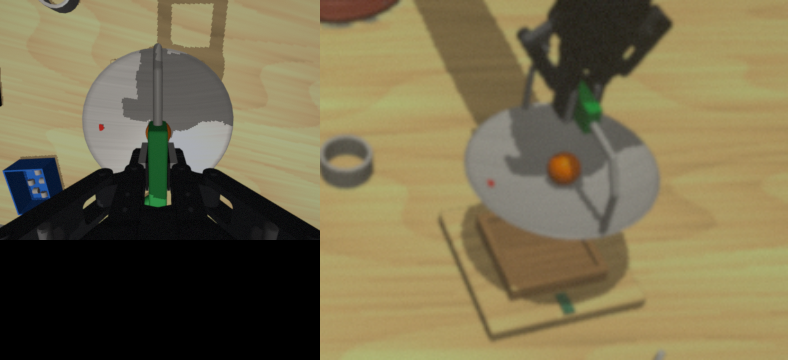

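The left panel (wrist) shows the ball centred under the grip. The right panel (scene) shows the plate clear of the rest and level, with the ball in the middle at (565,168). Next is the quarter turn.

Call:
send_rows --steps '[{"translation": [0, 0, 0], "delta_rot": [0, 0, 0.01], "jaw": 1.29}, {"translation": [0, 0, 0], "delta_rot": [0, 0, 0.03], "jaw": 1.29}, {"translation": [0, 0, 0], "delta_rot": [0, 0, 0.06], "jaw": 1.29}, {"translation": [0, 0, 0], "delta_rot": [0, 0, 0.1], "jaw": 1.29}, {"translation": [0, 0, 0], "delta_rot": [0, 0, 0.15], "jaw": 1.29}, {"translation": [0, 0, 0], "delta_rot": [0, 0, 0.21], "jaw": 1.29}, {"translation": [0, 0, 0], "delta_rot": [0, 0, 0.27], "jaw": 1.29}, {"translation": [0, 0, 0], "delta_rot": [0, 0, 0.33], "jaw": 1.29}]'

```text
time: 10.0
tool_pos: [0.5544, 0.2093, 0.2243]
tool_rot: [-0.0, 0.05, 0.999, -0.0]
contact_force: [-0.1, 0.5, -4.8]
gripper_width: 0.16
grasp_force: 30.7
```

Call:
send_rows --steps '[{"translation": [0, 0, 0], "delta_rot": [0, 0, 0.06], "jaw": 1.29}, {"translation": [0, 0, 0], "delta_rot": [0, 0, 0.12], "jaw": 1.29}, {"translation": [0, 0, 0], "delta_rot": [0, 0, 0.18], "jaw": 1.29}, {"translation": [0, 0, 0], "delta_rot": [0, 0, 0.24], "jaw": 1.29}, {"translation": [0, 0, 0], "delta_rot": [0, 0, 0.3], "jaw": 1.29}, {"translation": [0, 0, 0], "delta_rot": [0, 0, 0.36], "jaw": 1.29}, {"translation": [0, 0, 0], "delta_rot": [0, 0, 0.42], "jaw": 1.29}, {"translation": [0, 0, 0], "delta_rot": [0, 0, 0.48], "jaw": 1.29}]'

```text
time: 10.8
tool_pos: [0.5544, 0.2093, 0.2243]
tool_rot: [-0.0, 0.286, 0.958, -0.0]
contact_force: [-0.3, -0.6, -3.6]
gripper_width: 0.155
grasp_force: 30.7
```

Call:
send_rows --steps '[{"translation": [0, 0, 0], "delta_rot": [0, 0, 0.06], "jaw": 1.29}, {"translation": [0, 0, 0], "delta_rot": [0, 0, 0.12], "jaw": 1.29}, {"translation": [0, 0, 0], "delta_rot": [0, 0, 0.18], "jaw": 1.29}, {"translation": [0, 0, 0], "delta_rot": [0, 0, 0.24], "jaw": 1.29}, {"translation": [0, 0, 0], "delta_rot": [0, 0, 0.3], "jaw": 1.29}, {"translation": [0, 0, 0], "delta_rot": [0, 0, 0.36], "jaw": 1.29}, {"translation": [0, 0, 0], "delta_rot": [0, 0, 0.42], "jaw": 1.29}, {"translation": [0, 0, 0], "delta_rot": [0, 0, 0.48], "jaw": 1.29}]'

```text
time: 11.6
tool_pos: [0.5544, 0.2093, 0.2243]
tool_rot: [0.0, 0.505, 0.863, -0.0]
contact_force: [-0.4, 0.9, -4.7]
gripper_width: 0.164
grasp_force: 30.7
```

Call:
send_rows --steps '[{"translation": [0, 0, 0], "delta_rot": [0, 0, 0.06], "jaw": 1.29}, {"translation": [0, 0, 0], "delta_rot": [0, 0, 0.12], "jaw": 1.29}, {"translation": [0, 0, 0], "delta_rot": [0, 0, 0.17], "jaw": 1.29}, {"translation": [0, 0, 0], "delta_rot": [0, 0, 0.21], "jaw": 1.29}, {"translation": [0, 0, 0], "delta_rot": [0, 0, 0.24], "jaw": 1.29}, {"translation": [0, 0, 0], "delta_rot": [0, 0, 0.26], "jaw": 1.29}, {"translation": [0, 0, 0], "delta_rot": [0, 0, 0.275], "jaw": 1.29}, {"translation": [0, 0, 0], "delta_rot": [0, 0, 0.28], "jaw": 1.29}]'

```text
time: 12.4
tool_pos: [0.5544, 0.2093, 0.2243]
tool_rot: [-0.0, 0.62, 0.785, -0.0]
contact_force: [0.2, 0.3, -4.0]
gripper_width: 0.162
grasp_force: 30.7
```

```bash
python3 -c "
from h import *
go(.549,-.190,.2245,13.5)
ballchk('w5')
ballchk('s5','scene')"
```

```text
t 12.4 pos [0.5544 0.2093 0.2243] w 0.162 gf 30.7 F [ 0.2  0.3 -4. ] q [ 0.24 -0.01  1.71  0.    1.44  0.  ]
shift cm [-3.871e+01 -9.800e+00 -2.000e-02] rot [-0.     -0.     -0.0012]
t 12.45 pos [0.5544 0.2093 0.2243] gf 30.7 F [ 0.1 -0.8 -5.6] M [-0.    0.03  0.03] rot [0.     0.6195 0.785  0.    ]
ball [333 248   9  33 151] minus tool (mm) [15.6403518  -1.08045534]
ball [292 250   6  27  75] minus tool (mm) [-9.92271562 -6.51316475]
t 12.5 pos [0.5544 0.2093 0.2243] gf 30.7 F [-0.1 -0.  -5.6] M [ 0.01  0.02 -0.01] rot [0.     0.6194 0.7851 0.    ]
ball [422 184  18  17 222] minus tool (mm) [ 2.84252405 -3.48852754]
```

Turned 90°, with the ball still in the middle. Now a slow carry.

Call:
send_rows --steps '[{"translation": [-0.05, -0.01, 0], "delta_rot": [0, 0, 0], "jaw": 1.29}, {"translation": [-0.15, -0.04, 0], "delta_rot": [0, 0, 0], "jaw": 1.29}, {"translation": [-0.29, -0.07, 0], "delta_rot": [0, 0, 0], "jaw": 1.29}, {"translation": [-0.48, -0.12, 0], "delta_rot": [0, 0, 0], "jaw": 1.29}, {"translation": [-0.73, -0.18, 0], "delta_rot": [0, 0, 0], "jaw": 1.29}, {"translation": [-1.02, -0.26, 0], "delta_rot": [0, 0, 0], "jaw": 1.29}, {"translation": [-1.36, -0.34, 0], "delta_rot": [0, 0, 0], "jaw": 1.29}, {"translation": [-1.75, -0.44, 0], "delta_rot": [0, 0, 0], "jaw": 1.29}]'

```text
time: 13.3
tool_pos: [0.5542, 0.1909, 0.2243]
tool_rot: [0.0, 0.619, 0.785, -0.0]
contact_force: [-0.7, 0.2, -5.7]
gripper_width: 0.158
grasp_force: 30.7
```

Call:
send_rows --steps '[{"translation": [-0.44, -0.11, 0], "delta_rot": [0, 0, 0], "jaw": 1.29}, {"translation": [-0.92, -0.23, 0], "delta_rot": [0, 0, 0], "jaw": 1.29}, {"translation": [-1.46, -0.37, 0], "delta_rot": [0, 0, 0], "jaw": 1.29}, {"translation": [-2.04, -0.52, 0], "delta_rot": [0, 0, 0], "jaw": 1.29}, {"translation": [-2.67, -0.68, 0], "delta_rot": [0, 0, 0], "jaw": 1.29}, {"translation": [-3.35, -0.85, 0], "delta_rot": [0, 0, 0], "jaw": 1.29}, {"translation": [-4.07, -1.03, 0], "delta_rot": [0, 0, 0], "jaw": 1.29}, {"translation": [-4.85, -1.23, 0], "delta_rot": [0, 0, 0], "jaw": 1.29}]'

```text
time: 14.1
tool_pos: [0.5535, 0.1405, 0.2243]
tool_rot: [0.0, 0.619, 0.785, -0.0]
contact_force: [-0.2, 0.1, -5.9]
gripper_width: 0.159
grasp_force: 30.7
```

Call:
send_rows --steps '[{"translation": [-0.78, -0.2, 0], "delta_rot": [0, 0, 0], "jaw": 1.29}, {"translation": [-1.55, -0.39, 0], "delta_rot": [0, 0, 0], "jaw": 1.29}, {"translation": [-2.33, -0.59, 0], "delta_rot": [0, 0, 0], "jaw": 1.29}, {"translation": [-3.1, -0.79, 0], "delta_rot": [0, 0, 0], "jaw": 1.29}, {"translation": [-3.88, -0.98, 0], "delta_rot": [0, 0, 0], "jaw": 1.29}, {"translation": [-4.66, -1.18, 0], "delta_rot": [0, 0, 0], "jaw": 1.29}, {"translation": [-5.43, -1.38, 0], "delta_rot": [0, 0, 0], "jaw": 1.29}, {"translation": [-6.2, -1.57, 0], "delta_rot": [0, 0, 0], "jaw": 1.29}]'

```text
time: 14.9
tool_pos: [0.5527, 0.0766, 0.2243]
tool_rot: [-0.0, 0.619, 0.785, 0.0]
contact_force: [0.3, 0.4, -4.3]
gripper_width: 0.159
grasp_force: 30.7
```

Call:
send_rows --steps '[{"translation": [-0.78, -0.2, 0], "delta_rot": [0, 0, 0], "jaw": 1.29}, {"translation": [-1.55, -0.39, 0], "delta_rot": [0, 0, 0], "jaw": 1.29}, {"translation": [-2.33, -0.59, 0], "delta_rot": [0, 0, 0], "jaw": 1.29}, {"translation": [-3.1, -0.79, 0], "delta_rot": [0, 0, 0], "jaw": 1.29}, {"translation": [-3.88, -0.98, 0], "delta_rot": [0, 0, 0], "jaw": 1.29}, {"translation": [-4.66, -1.18, 0], "delta_rot": [0, 0, 0], "jaw": 1.29}, {"translation": [-5.43, -1.38, 0], "delta_rot": [0, 0, 0], "jaw": 1.29}, {"translation": [-6.2, -1.57, 0], "delta_rot": [0, 0, 0], "jaw": 1.29}]'

```text
time: 15.7
tool_pos: [0.5518, 0.0126, 0.2243]
tool_rot: [0.0, 0.619, 0.785, 0.0]
contact_force: [-0.5, -0.0, -5.8]
gripper_width: 0.158
grasp_force: 30.7
```

Call:
send_rows --steps '[{"translation": [-0.78, -0.2, 0], "delta_rot": [0, 0, 0], "jaw": 1.29}, {"translation": [-1.55, -0.39, 0], "delta_rot": [0, 0, 0], "jaw": 1.29}, {"translation": [-2.33, -0.59, 0], "delta_rot": [0, 0, 0], "jaw": 1.29}, {"translation": [-3.1, -0.79, 0], "delta_rot": [0, 0, 0], "jaw": 1.29}, {"translation": [-3.88, -0.98, 0], "delta_rot": [0, 0, 0], "jaw": 1.29}, {"translation": [-4.66, -1.18, 0], "delta_rot": [0, 0, 0], "jaw": 1.29}, {"translation": [-5.43, -1.38, 0], "delta_rot": [0, 0, 0], "jaw": 1.29}, {"translation": [-6.2, -1.57, 0], "delta_rot": [0, 0, 0], "jaw": 1.29}]'

```text
time: 16.5
tool_pos: [0.551, -0.0513, 0.2243]
tool_rot: [0.0, 0.619, 0.785, -0.0]
contact_force: [-0.2, -0.1, -5.0]
gripper_width: 0.161
grasp_force: 30.7
```

```bash
python3 -c "
from h import *
go(.549,-.190,.2245,13.5)"
```

```text
t 16.5 pos [ 0.551  -0.0513  0.2243] w 0.161 gf 30.7 F [-0.2 -0.1 -5. ] q [-0.23 -0.1   1.8  -0.    1.44 -0.46]
shift cm [-13.44  -3.42  -0.02] rot [ 0.      0.0001 -0.0007]
```

Call:
send_rows --steps '[{"translation": [-0.78, -0.2, 0], "delta_rot": [0, 0, 0], "jaw": 1.29}, {"translation": [-1.55, -0.39, 0], "delta_rot": [0, 0, 0], "jaw": 1.29}, {"translation": [-2.33, -0.59, 0], "delta_rot": [0, 0, 0], "jaw": 1.29}, {"translation": [-3.1, -0.79, 0], "delta_rot": [0, 0, 0], "jaw": 1.29}, {"translation": [-3.88, -0.98, 0], "delta_rot": [0, 0, 0], "jaw": 1.29}, {"translation": [-4.66, -1.18, 0], "delta_rot": [0, 0, 0], "jaw": 1.29}, {"translation": [-5.43, -1.38, 0], "delta_rot": [0, 0, 0], "jaw": 1.29}, {"translation": [-6.2, -1.57, 0], "delta_rot": [0, 0, 0], "jaw": 1.29}]'

```text
time: 17.3
tool_pos: [0.5502, -0.1153, 0.2243]
tool_rot: [0.0, 0.619, 0.785, 0.0]
contact_force: [-0.4, -0.4, -6.4]
gripper_width: 0.16
grasp_force: 30.7
```

Call:
send_rows --steps '[{"translation": [-0.78, -0.2, 0], "delta_rot": [0, 0, 0], "jaw": 1.29}, {"translation": [-1.5, -0.38, 0], "delta_rot": [0, 0, 0], "jaw": 1.29}, {"translation": [-2.23, -0.57, 0], "delta_rot": [0, 0, 0], "jaw": 1.29}, {"translation": [-2.91, -0.74, 0], "delta_rot": [0, 0, 0], "jaw": 1.29}, {"translation": [-3.54, -0.9, 0], "delta_rot": [0, 0, 0], "jaw": 1.29}, {"translation": [-4.12, -1.04, 0], "delta_rot": [0, 0, 0], "jaw": 1.29}, {"translation": [-4.65, -1.18, 0], "delta_rot": [0, 0, 0], "jaw": 1.29}, {"translation": [-5.14, -1.3, 0], "delta_rot": [0, 0, 0], "jaw": 1.29}]'

```text
time: 18.1
tool_pos: [0.5495, -0.168, 0.2243]
tool_rot: [-0.0, 0.619, 0.785, 0.0]
contact_force: [0.2, 0.1, -5.5]
gripper_width: 0.162
grasp_force: 30.7
```

Call:
send_rows --steps '[{"translation": [-0.44, -0.11, 0], "delta_rot": [0, 0, 0], "jaw": 1.29}, {"translation": [-0.82, -0.21, 0], "delta_rot": [0, 0, 0], "jaw": 1.29}, {"translation": [-1.16, -0.29, 0], "delta_rot": [0, 0, 0], "jaw": 1.29}, {"translation": [-1.45, -0.37, 0], "delta_rot": [0, 0, 0], "jaw": 1.29}, {"translation": [-1.7, -0.43, 0], "delta_rot": [0, 0, 0], "jaw": 1.29}, {"translation": [-1.89, -0.48, 0], "delta_rot": [0, 0, 0], "jaw": 1.29}, {"translation": [-2.02, -0.51, 0], "delta_rot": [0, 0, 0], "jaw": 1.29}, {"translation": [-2.1, -0.53, 0], "delta_rot": [0, 0, 0], "jaw": 1.29}]'

```text
time: 18.9
tool_pos: [0.5493, -0.1893, 0.2243]
tool_rot: [0.0, 0.619, 0.785, 0.0]
contact_force: [0.5, 0.1, -4.5]
gripper_width: 0.162
grasp_force: 30.7
```

Call:
send_rows --steps '[{"translation": [0, 0, 0], "delta_rot": [0, 0, 0], "jaw": 1.29}, {"translation": [0, 0, 0], "delta_rot": [0, 0, 0], "jaw": 1.29}, {"translation": [0, 0, 0], "delta_rot": [0, 0, 0], "jaw": 1.29}, {"translation": [0, 0, 0], "delta_rot": [0, 0, 0], "jaw": 1.29}, {"translation": [0, 0, 0], "delta_rot": [0, 0, 0], "jaw": 1.29}, {"translation": [0, 0, 0], "delta_rot": [0, 0, 0], "jaw": 1.29}, {"translation": [0, 0, 0], "delta_rot": [0, 0, 0], "jaw": 1.29}, {"translation": [0, 0, 0], "delta_rot": [0, 0, 0], "jaw": 1.29}]'

```text
time: 19.7
tool_pos: [0.5493, -0.1893, 0.2243]
tool_rot: [0.0, 0.619, 0.785, 0.0]
contact_force: [-0.3, 0.9, -4.8]
gripper_width: 0.155
grasp_force: 30.7
```

```bash
python3 -c "
from h import *
go(.549,-.190,.2245,13.5)
ballchk('w6')
for i in range(4): ballchk('s6','scene')
ballchk('w7'); a=cv2.imread('pics/w7.png');b=cv2.imread('pics/s6.png')[120:320,80:340]
b=cv2.resize(b,None,fx=1.8,fy=1.8); a=cv2.resize(a,(320,240)); c=np.zeros((360,788,3),np.uint8); c[:240,:320]=a; c[:360,320:]=b; cv2.imwrite('pics/c6.png',c)"
```

```text
t 19.7 pos [ 0.5493 -0.1893  0.2243] w 0.155 gf 30.7 F [-0.3  0.9 -4.8] q [-0.46 -0.04  1.74 -0.    1.44 -0.69]
shift cm [-0.06 -0.04 -0.02] rot [ 0.      0.     -0.0006]
t 19.75 pos [ 0.5493 -0.1893  0.2243] gf 30.7 F [ 0.2  0.2 -5.7] M [-0.01  0.01 -0.01] rot [ 0.      0.6193  0.7851 -0.    ]
ball [334 248   8  33 147] minus tool (mm) [15.945816   -0.99098594]
ball [292 250   6  28  78] minus tool (mm) [-9.8388553  -6.82887024]
t 19.8 pos [ 0.5492 -0.1893  0.2243] gf 30.7 F [ 0.3  0.1 -5.2] M [ 0.06 -0.    0.04] rot [ 0.      0.6193  0.7851 -0.    ]
ball [191 189  16  16 206] minus tool (mm) [ 3.09921363 -3.68505213]
t 19.85 pos [ 0.5492 -0.1893  0.2243] gf 30.7 F [-0.6 -0.5 -4.9] M [-0.05 -0.02 -0.02] rot [-0.      0.6193  0.7851 -0.    ]
ball [191 188  17  17 208] minus tool (mm) [ 1.90038875 -2.98993857]
t 19.9 pos [ 0.5493 -0.1893  0.2243] gf 30.7 F [-0.4  0.4 -4.8] M [-0.02 -0.01 -0.03] rot [-0.      0.6193  0.7851 -0.    ]
ball [191 188  17  17 206] minus tool (mm) [ 1.90374216 -3.00397279]
t 19.95 pos [ 0.5492 -0.1893  0.2243] gf 30.7 F [-0.2  0.6 -5.2] M [-0.    0.03 -0.03] rot [ 0.      0.6193  0.7851 -0.    ]
ball [191 189  16  16 205] minus tool (mm) [ 3.10929646 -3.67776871]
t 20.0 pos [ 0.5492 -0.1893  0.2243] gf 30.7 F [ 0.2 -0.9 -5.3] M [0.   0.01 0.  ] rot [ 0.      0.6194  0.7851 -0.    ]
ball [333 247   9  34 148] minus tool (mm) [15.57753704 -0.74287042]
ball [291 251   6  27  79] minus tool (mm) [-10.35565321  -7.29127041]
```

View pics/c6.png

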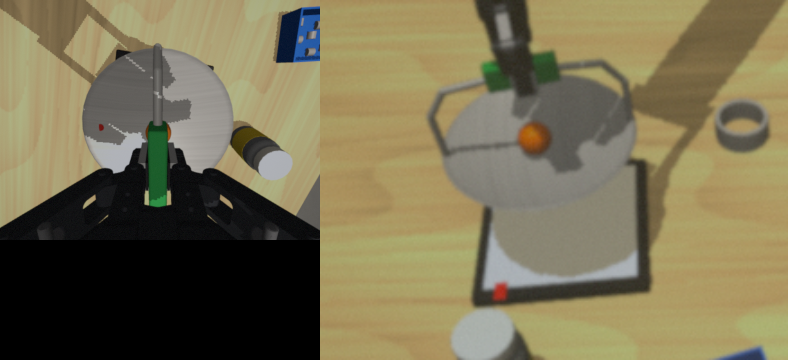

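The wrist panel shows the ball centred under the grip. The scene panel shows the plate level and still over the light, with the ball in the middle at (535,138) and the handle turned. I am handing the job in.

```bash
python3 -c "
from h import *
print(job_done())"
```

```text
the job is handed in; nothing more can be done
None
```

I handed the job in at about 20 s: the plate is held level and still about 100 mm above the middle of the light, gripped at about 31 N, handle turned 90° and the ball still in the middle; no verdict came back.

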